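# Clear the offcuts from the cutting bed

## Robot

A 6-joint arm with a two-finger parallel gripper is mounted at the origin on the work surface. World frame = base frame: x ahead of the robot, y to its left, z up, the work surface at z = 0. Lengths are in m, angles in rad, forces in N, time in s.
With the tool pointing down it reaches from about 0.35 to 0.975 m from the base axis. Payload 4.9 kg.
Tool frame: the origin (TCP) lies on the mounting face of the last link; the fingertips stand 173 mm ahead of it and the grasp point (between the pads) lies 155 mm ahead of it (tcp_to_grasp is the distance from the TCP to the grasp point, in m); z points along the fingers, y is the line along which they close (so a half turn about z gives the same grasp; the last joint's range is limited). The gripper opens to 85 mm and grips with 20 to 120 N. Pads are 22 mm wide; open, the fingers measure 114 mm over their backs; the gripper's body (76 mm by 85 mm) begins 54 mm behind the grasp point. The pads swing forward as they close: fully open they stand 13 mm farther back than shut.
Start: joints at [-1.262, 0.053, 1.613, -0, 1.476, -0.119], TCP at [0.259, -0.569, 0.405] pointing down, gripper open.
Joint ranges: [-3.01, 3.01], [-1.01, 2.22], [0.06, 2.58], [-1.02, 4.17], [0.09, 2.62], [-3.14, 3.14]. Speed limits (rad/s): [2.57, 2.57, 3.14, 3.14, 3.14, 3.14].

## Interface

Orientations are given as a rotation vector (axis times angle).
In Python, from station import get_obs, get_image, calibration, finish_job, tcp_to_grasp gives the robot as it stands. The module is installed in compiled form; this text tells all that it offers.
- The arm moves only by the tool arm_command, never from a script. Its argument "plan" is a list that holds one entry, the list of rows, each a list of 6 numbers: the shift along the tool's x, y, z in cm, then the turn, a rotation vector about the tool's x, y, z in rad. A call has 1 to 12 rows; each row is the pose to reach, as a shift and turn from the pose commanded when the call began, along the tool's axes at that moment; what a row does not reach only later rows make up. A row lasts 1/12 s, in which the tool goes at most 41.7 mm and 7.16 degrees, less where a joint would pass 70% of its speed; a pose out of reach is approached as far as the arm can. A call with a gripper value outside its range is refused whole. "gripper" is the closure, from -1 (fully open) to 1 (shut), set as the call begins (left out, the last holds). The fingers move at their own pace and stop on an object; "force" is the grip in N (left out, the last holds). Time passes only in rows, so rows that repeat a pose let the fingers close. It gives the time, the measured TCP pose, the force, the opening and the grip force at its end, in the units of the state.
- get_obs(): the state, without advancing time (a new reading comes with each control period).
- get_image(name): name is "scene" or "top" or "wrist"; returns (picture, depth): 384x512x3 uint8, blue, green, red; 384x512 float32, m along the optical axis (not along the pixel's ray), 0 where there is no reading.
- calibration(name): a dict with "fx", "fy", "cx", "cy" (pixels), "pose" (4x4, takes a point from camera to world coordinates). Camera axes: x right, y up, looking along -z (the intrinsics and any distortion apply to the point x, -y, -z); pixel columns grow to the right and rows downward; lengths in m; the calibration is good to about 2 mm. A picture is of the moment at which its call begins: read the wrist's pose just before it. calibration takes no time and is no camera call; for the wrist camera it gives the pose at the moment of the call.
- finish_job(): hands the job in; it is judged then, once.
The state is a dict: "t": time; "q": joint angles; "dq": joint speeds; "effort": joint torques, N m; "tool_pos": TCP position; "tool_rot": TCP orientation; "contact_force": force on the tool from outside, world axes, zero at the start; "wrist_torque": the same for the moment, N m; "opening": finger opening in m; "grip_force": force on a finger pad.
Only numpy, scipy, OpenCV 4.12 (cv2) and the standard library are available. Lean on these libraries where they do the work, as an engineer would, in place of code of your own. Each camera call takes 0.05 s, during which the arm holds its last target. There are 200 camera calls.

## Task

Take the scraper block from its rubber pad and wipe all four loose ceramic offcuts off the cutting bed into the white tray beside it, reaching under the lamp bar without knocking the lamp. The offcuts are sharp, so move them only with the scraper, never with the gripper or arm. Then stand the scraper back on the rubber pad, let go of it, and leave the bottle, jar and carton where they are.

Things in the scene. Friction and masses are not known exactly. Their poses are not given: they have to be found in the camera images.
- bed: Fixed cutting bed, dark steel top on a grey base, 220 (x) x 260 (y) x 60 mm high. Origin at the centre of its underside on the bench; top at z = 60 mm. Fences 10 mm wide and 10 mm high along its near and far edges leave x = -100 to +100 mm between them; its ends at y = -130 and +130 mm are open. The tray stands at one end (left or right, it varies), the pad beyond the other. Yaw up to 7 degrees.
- tray: Fixed white open tray, 260 (x) x 130 (y) x 50 mm high outside, walls and floor 4 mm, standing 1 mm from one open end of the bed, axes parallel to the bed's, rim 10 mm below the bed's top. Origin at the centre of its underside, at y = +196 or -196 mm of the bed.
- pad: Fixed black rubber pad, 180 (x) x 70 (y) x 20 mm, beyond the bed's other open end (centre 196 mm from the bed's centre), axes parallel to the bed's: the scraper's parking place. Origin at the centre of its underside, top at z = 20 mm.
- scraper: Loose scraper, 0.2 kg: wooden block 120 (x) x 28 (y) x 35 mm high with a grey sole, standing on the pad. Origin at the centre of its underside, z up. From the middle of its top a straight handle, 24 mm wide (y), 20 mm thick, leans 30 degrees from vertical to -x (towards the robot) up to 48 mm back, 117 mm high. Grip its +y and -y faces. The block's long +y or -y side pushes the offcuts.
- handle (a point): The place to grip on the scraper's handle: on its centre line, 31 mm in -x and 87 mm in z from the scraper's origin.
- lamp: Fixed lamp. Origin on the bench under its post (18 mm across, 360 mm high, base disc 100 mm), beyond the bed. A bar 24 (x) x 260 (y) x 43 mm, centred 205 mm in -x from the origin, hangs above the bed's middle, underside 299 mm above the bench; an arm joins it to the post at 344 to 356 mm. To wipe the far half of the bed the hand must lean back to the robot, 30 to 45 degrees from vertical, to clear the bar.
- offcut0: Loose broken piece of white ceramic plate, about 63 x 26 mm, 8 mm thick, 30 to 65 g, lying flat on the bed at any yaw. Origin near its middle, on its underside; x along its length.
- offcut1: Loose broken piece of white ceramic plate, about 60 x 36 mm, 8 mm thick, 30 to 65 g, lying flat on the bed at any yaw. Origin near its middle, on its underside; x along its length.
- offcut2: Loose broken piece of white ceramic plate, about 64 x 21 mm, 8 mm thick, 30 to 65 g, lying flat on the bed at any yaw. Origin near its middle, on its underside; x along its length.
- offcut3: Loose broken piece of white ceramic plate, about 60 x 30 mm, 8 mm thick, 30 to 65 g, lying flat on the bed at any yaw. Origin near its middle, on its underside; x along its length.
- wash_bottle: Loose white bottle with a red cap, 68 mm across, 170 mm high, standing to one side of the work; leave alone. Origin at the centre of its underside.
- amber_jar: Loose amber jar with a black cap, 72 mm across, 110 mm high, standing to one side of the work; leave alone. Origin at the centre of its underside.
- carton: Loose closed cardboard carton, 90 x 170 x 70 mm, lying to one side of the work; leave alone. Origin at the centre of its underside.
There are look-alikes about, which are no part of the job. What is shaped like the offcut2 but pink or turquoise is not meant.

How it is judged:
On the way, in this order (a step that is already met when the one before it is completed fails the run):
1. the scraper has been lifted off its pad (z of scraper in the frame of pad above 0.045 m), for 0.1 s.
2. all four offcuts are in the tray while the scraper is still off its pad (x of offcut0 in the frame of tray between -0.128 and 0.128 m and y of offcut0 in the frame of tray between -0.064 and 0.064 m and z of each of offcut0, offcut1, offcut2, offcut3 in the frame of tray below 0.05 m and x of offcut1 in the frame of tray between -0.128 and 0.128 m and y of offcut1 in the frame of tray between -0.064 and 0.064 m and x of offcut2 in the frame of tray between -0.128 and 0.128 m and y of offcut2 in the frame of tray between -0.064 and 0.064 m and x of offcut3 in the frame of tray between -0.128 and 0.128 m and y of offcut3 in the frame of tray between -0.064 and 0.064 m and z of scraper in the frame of pad above 0.03 m), for 0.2 s.
At the end, for the whole second after the job is handed in: All four offcuts lie inside the tray (origin within its walls and below its rim); the scraper stands upright (within 0.1 rad) on the pad with its origin within 35 mm (x) and 22 mm (y) of the pad's centre; all at rest (under 0.02 m/s) (x of offcut0 in the frame of tray between -0.128 and 0.128 m and y of offcut0 in the frame of tray between -0.064 and 0.064 m and z of each of offcut0, offcut1, offcut2, offcut3 in the frame of tray below 0.05 m and x of offcut1 in the frame of tray between -0.128 and 0.128 m and y of offcut1 in the frame of tray between -0.064 and 0.064 m and x of offcut2 in the frame of tray between -0.128 and 0.128 m and y of offcut2 in the frame of tray between -0.064 and 0.064 m and x of offcut3 in the frame of tray between -0.128 and 0.128 m and y of offcut3 in the frame of tray between -0.064 and 0.064 m and x of scraper in the frame of pad between -0.035 and 0.035 m and y of scraper in the frame of pad between -0.022 and 0.022 m and z of scraper in the frame of pad below 0.025 m and angle between scraper's own z axis and vertical below 0.1 rad and linear speed of each of offcut0, offcut1, offcut2, offcut3, scraper below 0.02 m/s); the robot touches nothing.
It fails at once if the gripper or arm touches an offcut (contact force between any of the fingers, the arm and offcut0 above 0.5 N or contact force between any of the fingers, the arm and offcut1 above 0.5 N or contact force between any of the fingers, the arm and offcut2 above 0.5 N or contact force between any of the fingers, the arm and offcut3 above 0.5 N).
It fails at once if the lamp is knocked (over 2 N) (contact force between lamp and anything else above 2 N).
It fails at once if the bottle, jar or carton is moved more than 20 mm (distance of any of wash_bottle, amber_jar, carton from where it was at the start of the episode above 0.02 m).
It also fails if it takes over 58 s, if anything falls off the work surface, if the arm or the gripper's body presses on something with over 40 N, if the wrist force passes 120 N, or if a joint passes its speed limit or range.

## Working session

There is one attempt and no reset: what is moved stays moved. The work goes in short steps, Python scripts to look and compute and a tool call to move; the robot and the scene stay as the last step left them, time stands still between calls to the robot, and variables do not carry over. Pictures are saved under pics/ and viewed, at most 10 in all, crops included, and the job is handed in when it is done.

Besides the shell and the picture viewer there is one more tool, called after "Request:" as a command line: name --argument value ..., lists and objects as JSON in quotes. arm_command: Moves the arm, as the interface text tells. Its arguments: {"type":"object","properties":{"plan":{"type":"array"},"gripper":{"type":"number"},"force":{"type":"number"}},"required":["plan"]}

```bash
mkdir -p pics; cat > h.py <<'E'
import numpy as np, cv2
from station import *
from scipy.spatial.transform import Rotation as R
def px2w(c,u,v,d):
    P=c['pose']; p=np.array([(u-c['cx'])/c['fx']*d,-(v-c['cy'])/c['fy']*d,-d]); return P[:3,:3]@p+P[:3,3]
def onz(c,u,v,z):
    P=c['pose']; r=P[:3,:3]@np.array([(u-c['cx'])/c['fx'],-(v-c['cy'])/c['fy'],-1]); o=P[:3,3]; return o+r*(z-o[2])/r[2]
E
python3 - <<'E'
from h import *
for n in ['scene','top']:
    im,d=get_image(n); cv2.imwrite(f'pics/{n}0.png',cv2.resize(im,(800,600))); np.save(n+'_d.npy',d); cv2.imwrite(n+'_raw.png',im)
    c=calibration(n); print(n,{k:(np.round(v,3).tolist() if not isinstance(v,str) else v) for k,v in c.items()})
o=get_obs(); print({k:np.round(v,3).tolist() for k,v in o.items()}, tcp_to_grasp if not callable(tcp_to_grasp) else tcp_to_grasp())
E
```

```text
scene {'fx': 386.773, 'fy': 386.773, 'cx': 253.509, 'cy': 188.61, 'pose': [[-0.586, -0.455, 0.671, 1.487], [0.81, -0.351, 0.47, 0.631], [0.022, 0.818, 0.574, 0.837], [0.0, 0.0, 0.0, 1.0]]}
top {'fx': 349.434, 'fy': 349.434, 'cx': 254.69, 'cy': 192.371, 'pose': [[-0.021, 0.995, -0.102, 0.486], [-1.0, -0.02, 0.008, -0.003], [0.006, 0.102, 0.995, 1.078], [0.0, 0.0, 0.0, 1.0]]}
{'t': 0.1, 'q': [-1.262, 0.053, 1.614, 0.0, 1.476, -0.119], 'dq': [0.002, -0.001, -0.001, 0.002, 0.001, 0.002], 'effort': [0.0, -39.49, -37.136, -0.0, 0.004, 0.0], 'tool_pos': [0.259, -0.568, 0.404], 'tool_rot': [-3.068, -0.667, 0.0], 'contact_force': [0.577, -0.373, -0.529], 'wrist_torque': [-0.007, -0.019, -0.03], 'grip_force': 0.0, 'opening': 0.086} 0.1547
```

View pics/top0.png

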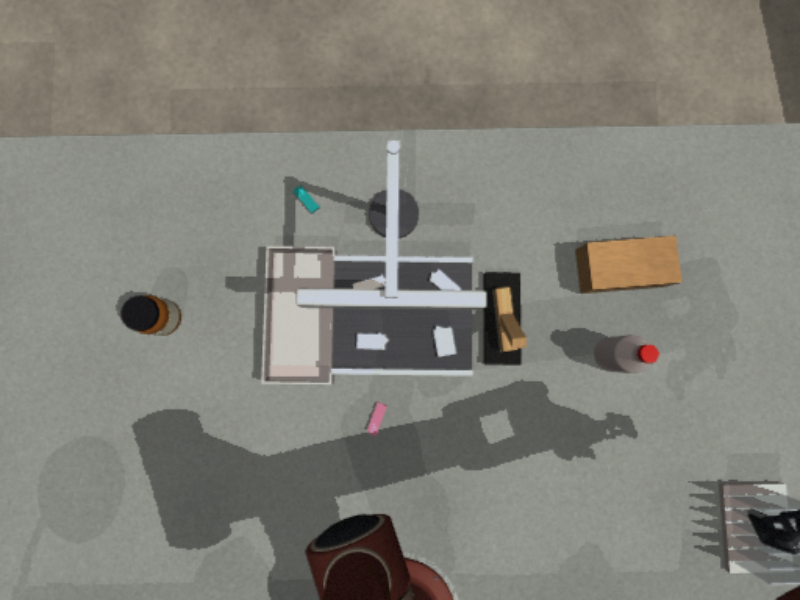

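View pics/scene0.png

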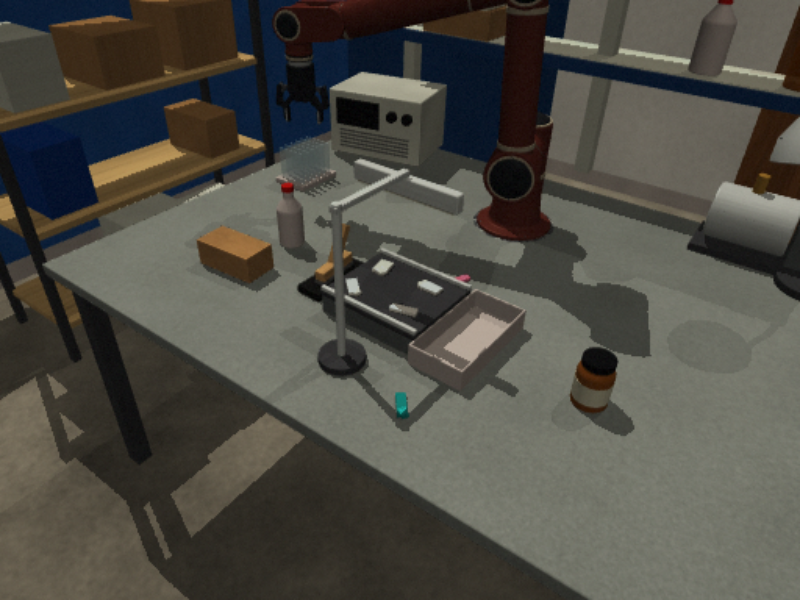

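Top view: tray at left (+y) at (298,315) and pad at right at (503,318), with the scraper on it. The white offcuts on the bed are at (370,284), (445,281), (372,342) and (445,341). Not meant: turquoise look-alike (307,200), pink (376,418). For the scraper, the only brown look-alike is the carton (630,263). I'll check with a close crop.

```bash
python3 - <<'E'
from h import *
im=cv2.imread('top_raw.png')
cv2.imwrite('pics/crop1.png',cv2.resize(im[145:260,160:350],None,fx=4.2,fy=4.2,interpolation=cv2.INTER_CUBIC))
E
```

```text
(no output)
```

View pics/crop1.png

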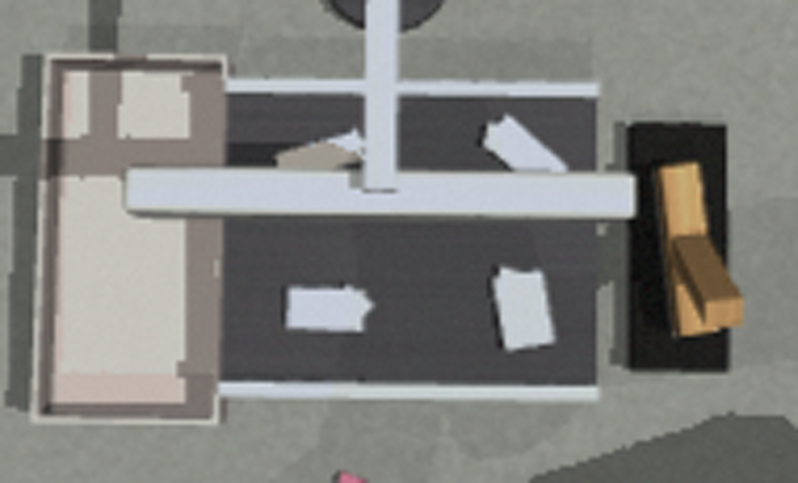

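```bash
python3 - <<'E'
from h import *
c=calibration('top'); np.set_printoptions(precision=4,suppress=True)
def P(x,y,z): return onz(c,160+(x+.5)/4.2-.5,145+(y+.5)/4.2-.5,z)
for n,z,L in [('fence far L,R out, near L,R out',.07,[(228,80),(598,83),(219,395),(598,400)]),
 ('bed right edge inner far,near',.06,[(598,97),(598,386)]),
 ('pad FL FR NR NL',.02,[(628,122),(726,125),(728,370),(630,370)]),
 ('tray FL FR NR NL',.05,[(46,54),(229,55),(218,423),(31,421)]),
 ('scr FL FR NL',.055,[(657,166),(697,162),(678,336)]),
 ('handle top end',.117,[(738,308)]),
 ('bar corners under',.342,[(127,168),(635,174),(634,216),(127,211)]),
 ('offc near-L',.068,[(287,287),(362,288),(375,304),(362,331),(286,328)]),
 ('offc near-R',.068,[(495,270),(540,268),(554,342),(506,350)]),
 ('offc far-R',.068,[(507,115),(483,150),(567,170)]),
 ('offc far-L',.068,[(355,130),(277,155),(365,155)])]:
    print(n); print(np.array([P(x,y,z) for x,y in L]))
# depth-based checks
d=np.load('top_d.npy')
for u,v in [(160+680/4.2,145+200/4.2),(160+450/4.2,145+250/4.2),(160+300/4.2,145+190/4.2),(160+640/4.2,145+350/4.2)]:
    print(px2w(c,u,v,d[int(round(v)),int(round(u))]))
E
```

```text
fence far L,R out, near L,R out
[[ 0.6759  0.1059  0.07  ]
 [ 0.6687 -0.1516  0.07  ]
 [ 0.4587  0.114   0.07  ]
 [ 0.4498 -0.144   0.07  ]]
bed right edge inner far,near
[[ 0.6605 -0.1527  0.06  ]
 [ 0.459  -0.1457  0.06  ]]
pad FL FR NR NL
[[ 0.6485 -0.1798  0.02  ]
 [ 0.6448 -0.2513  0.02  ]
 [ 0.4674 -0.2449  0.02  ]
 [ 0.4689 -0.1746  0.02  ]]
tray FL FR NR NL
[[0.701  0.2371 0.05  ]
 [0.6977 0.1072 0.05  ]
 [0.4389 0.1172 0.05  ]
 [0.443  0.2466 0.05  ]]
scr FL FR NL
[[ 0.6114 -0.1932  0.055 ]
 [ 0.6137 -0.2215  0.055 ]
 [ 0.4922 -0.2032  0.055 ]]
handle top end
[[ 0.5092 -0.2311  0.117 ]]
bar corners under
[[ 0.5806  0.1278  0.342 ]
 [ 0.5724 -0.1287  0.342 ]
 [ 0.5511 -0.1274  0.342 ]
 [ 0.5588  0.1278  0.342 ]]
offc near-L
[[0.5313 0.067  0.068 ]
 [0.5295 0.0154 0.068 ]
 [0.5183 0.0067 0.068 ]
 [0.5001 0.016  0.068 ]
 [0.5032 0.068  0.068 ]]
offc near-R
[[ 0.54   -0.0763  0.068 ]
 [ 0.5407 -0.1074  0.068 ]
 [ 0.4898 -0.1154  0.068 ]
 [ 0.485  -0.0824  0.068 ]]
offc far-R
[[ 0.6477 -0.0877  0.068 ]
 [ 0.6235 -0.0703  0.068 ]
 [ 0.6083 -0.1282  0.068 ]]
offc far-L
[[0.6393 0.0183 0.068 ]
 [0.6229 0.0727 0.068 ]
 [0.6217 0.0117 0.068 ]]
[ 0.5859 -0.2093  0.0559]
[ 0.5535 -0.0469  0.0642]
[0.5668 0.0399 0.3424]
[ 0.4818 -0.1837  0.0187]
```

```bash
cat >> h.py <<'E'
np.set_printoptions(precision=4,suppress=True)
def pose(grasp,yaw,tilt,back=0.):
    y=-np.array([-np.sin(yaw),np.cos(yaw),0]); z=np.array([np.sin(tilt)*np.cos(yaw),np.sin(tilt)*np.sin(yaw),-np.cos(tilt)])
    return np.array(grasp)-(tcp_to_grasp+back)*z, R.from_matrix(np.c_[np.cross(y,z),y,z])
def delta(p,r,o=None):
    o=o or get_obs(); r0=R.from_rotvec(o['tool_rot'])
    return np.round(np.r_[r0.inv().apply(p-np.array(o['tool_pos']))*100,(r0.inv()*r).as_rotvec()],3)
YB=np.radians(-1.85); BED=np.array([.563,-.019])
def bed(x,y): return BED+np.array([np.cos(YB)*x-np.sin(YB)*y,np.sin(YB)*x+np.cos(YB)*y])
E
python3 - <<'E'
from h import *
p,r=pose([.522,-.215,.107],np.radians(4.8),np.radians(35),.11)
print(p,delta(p,r))
c=calibration('top');print(onz(c,648/1.5625,353/1.5625,.17),onz(c,610/1.5625,352/1.5625,0.02))
w=calibration('wrist');o=get_obs();print(R.from_rotvec(o['tool_rot']).inv().apply(w['pose'][:3,3]-o['tool_pos']))
E
```

```text
[ 0.3707 -0.2277  0.3238] [ 24.278 -26.363   8.03   -0.107   0.605   0.333]
[ 0.483  -0.4237  0.17  ] [ 0.486  -0.4197  0.02  ]
[0.0692 0.0005 0.0317]
```

```bash
sed -i 's/np.c_\[np.cross(y,z),y,z\]/np.c_[np.cross(-y,z),-y,z]/' h.py
python3 - <<'E'
from h import *
o=get_obs(); r0=R.from_rotvec(o['tool_rot']); print(r0.as_matrix())
r1=R.from_rotvec([0,0,1.4])*r0; p1=np.array([.33,-.42,.42])
d1=delta(p1,r1); print(d1)
p,r=pose([.522,-.215,.107],np.radians(4.8),np.radians(36),.11)
print(p,delta(p,r,dict(tool_pos=p1,tool_rot=r1.as_rotvec())))
E
```

```text
[[ 0.9099  0.4149 -0.0005]
 [ 0.4149 -0.9099  0.0018]
 [ 0.0003 -0.0018 -1.    ]]
[ 12.599 -10.573  -1.619   0.     -0.003  -1.4  ]
[ 0.367  -0.228   0.3211] [17.625  8.473  9.874 -0.439 -0.523 -1.348]
```

Request:
arm_command --plan '[[[12.6,-10.6,-1.6,0,0,-1.4],[12.6,-10.6,-1.6,0,0,-1.4],[12.6,-10.6,-1.6,0,0,-1.4],[12.6,-10.6,-1.6,0,0,-1.4],[12.6,-10.6,-1.6,0,0,-1.4],[12.6,-10.6,-1.6,0,0,-1.4],[12.6,-10.6,-1.6,0,0,-1.4],[12.6,-10.6,-1.6,0,0,-1.4],[12.6,-10.6,-1.6,0,0,-1.4],[12.6,-10.6,-1.6,0,0,-1.4],[12.6,-10.6,-1.6,0,0,-1.4],[12.6,-10.6,-1.6,0,0,-1.4]]]' --gripper -1 --force 100

```text
t: 1.1
tool_pos: [0.3299, -0.4198, 0.4201]
tool_rot: [-1.912, -2.491, -0.001]
contact_force: [0.3, 0.4, -1.0]
opening: 0.085
grip_force: 0.0
```

Request:
arm_command --plan '[[[17.6,8.5,9.9,-0.44,-0.52,-1.35],[17.6,8.5,9.9,-0.44,-0.52,-1.35],[17.6,8.5,9.9,-0.44,-0.52,-1.35],[17.6,8.5,9.9,-0.44,-0.52,-1.35],[17.6,8.5,9.9,-0.44,-0.52,-1.35],[17.6,8.5,9.9,-0.44,-0.52,-1.35],[17.6,8.5,9.9,-0.44,-0.52,-1.35],[17.6,8.5,9.9,-0.44,-0.52,-1.35],[17.6,8.5,9.9,-0.44,-0.52,-1.35],[17.6,8.5,9.9,-0.44,-0.52,-1.35],[17.6,8.5,9.9,-0.44,-0.52,-1.35],[17.6,8.5,9.9,-0.44,-0.52,-1.35]]]'

```text
t: 2.1
tool_pos: [0.3672, -0.2278, 0.3212]
tool_rot: [-0.1, 2.514, 0.037]
contact_force: [-0.7, 0.3, -0.8]
opening: 0.0856
grip_force: 0.0
```

```bash
python3 - <<'E'
from h import *
o=get_obs(); print(o['t'],o['q'],o['tool_pos'])
p,r=pose([.522,-.215,.107],np.radians(4.8),np.radians(36),.11); print(delta(p,r))
c=calibration('wrist'); im,d=get_image('wrist'); np.savez('w1.npz',d=d,im=im,o=np.r_[o['tool_pos'],o['tool_rot']],P=c['pose'])
cv2.imwrite('pics/w1.png',cv2.resize(im,(800,600)))
E
```

```text
2.1 [-0.8465 -0.5035  2.2559  0.57    1.0587 -2.6985] [ 0.3672 -0.2278  0.3212]
[ 0.027 -0.021 -0.01   0.001 -0.002 -0.004]
```

View pics/w1.png

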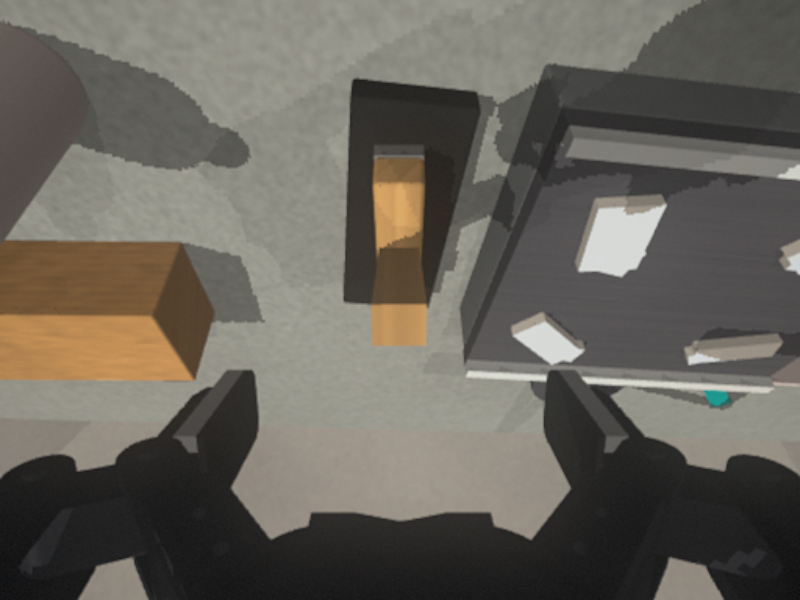

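The wrist view (flipped) shows the handle centred between the fingers at (400,250–345), the pad behind it and all four offcuts on the bed at right. A quick depth check of the handle position follows.

```bash
python3 - <<'E'
from h import *
f=np.load('w1.npz'); c=calibration('wrist'); d=f['d']
S=np.array([.553,-.2122,.02]); Rz=R.from_euler('z',4.8,degrees=True)
vv,uu=np.mgrid[80:235,215:300]; P=np.array([px2w(c,u,v,d[v,u]) for v,u in zip(vv.ravel(),uu.ravel()) if d[v,u]>0])
L=Rz.inv().apply(P-S); 
for z0 in (.045,.055,.065,.075,.085,.095,.105,.113):
    m=abs(L[:,2]-z0)<.003; m&=(abs(L[:,1])<.03)
    if m.sum(): q=L[m]; print(z0,m.sum(),np.percentile(q[:,0],[2,50,98]),np.percentile(q[:,1],[2,50,98]))
m=(abs(L[:,2]-.035)<.004)&(abs(L[:,1])<.03); print('top',np.percentile(L[m],[1,99],axis=0), L[m][:,2].mean())
E
```

```text
0.045 63 [-0.0216 -0.0197 -0.0181] [-0.012  -0.0003  0.0102]
0.055 72 [-0.0273 -0.0255 -0.0238] [-0.0124 -0.0012  0.0105]
0.065 70 [-0.0327 -0.0314 -0.0298] [-0.0127 -0.0012  0.0101]
0.075 88 [-0.039  -0.0369 -0.0353] [-0.0122 -0.0008  0.0107]
0.085 96 [-0.0445 -0.0428 -0.0409] [-0.012  -0.0011  0.0104]
0.095 114 [-0.0506 -0.0487 -0.047 ] [-0.0127 -0.0007  0.0106]
0.105 137 [-0.0562 -0.0544 -0.0529] [-0.0124 -0.0011  0.0106]
0.113 558 [-0.0572 -0.0513 -0.0455] [-0.0126 -0.0011  0.0105]
top [[-0.0609 -0.0146  0.0313]
 [-0.0107  0.0127  0.0384]] 0.034142301726536234
```

Request:
arm_command --plan '[[[0.1,-0.1,2,0,0,0],[0.1,-0.1,4,0,0,0],[0.1,-0.1,6,0,0,0],[0.1,-0.1,8,0,0,0],[0.1,-0.1,9.5,0,0,0],[0.1,-0.1,10.5,0,0,0],[0.1,-0.1,10.9,0,0,0],[0.1,-0.1,10.9,0,0,0]]]'

```text
t: 2.82
tool_pos: [0.4301, -0.2235, 0.2314]
tool_rot: [-0.091, 2.519, 0.04]
contact_force: [0.5, 0.0, -0.2]
opening: 0.0854
grip_force: 0.0
```

Request:
arm_command --plan '[[[0,0,0,0,0,0],[0,0,0,0,0,0],[0,0,0,0,0,0],[0,0,0,0,0,0],[0,0,0,0,0,0],[0,0,0,0,0,0],[0,0,0,0,0,0],[0,0,0,0,0,0],[0,0,0,0,0,0],[0,0,0,0,0,0]]]' --gripper 1 --force 100

```text
t: 3.65
tool_pos: [0.4303, -0.2241, 0.2334]
tool_rot: [-0.093, 2.515, 0.037]
contact_force: [-4.6, 0.3, 5.4]
opening: 0.0231
grip_force: 98.4
```

```bash
python3 - <<'E'
from h import *
import json
o=get_obs(); print({k:np.round(v,4) for k,v in o.items()})
# scraper pose in tool frame at grip: S=(.552,-.2133,.02), yaw 4.8
r=R.from_rotvec(o['tool_rot']); M=r.as_matrix(); print(M)
json.dump(dict(p=np.array(o['tool_pos']).tolist(),r=np.array(o['tool_rot']).tolist()),open('grip.json','w'))
open('h.py','a').write('''
import json,os
if os.path.exists('grip.json'):
    G=json.load(open('grip.json')); GP=np.array(G['p']); GR=R.from_rotvec(G['r']); S0=np.array([.552,-.2133,.02]); YS=np.radians(4.8)
def scr(x,y,z,yaw):  # tool pose putting scraper origin at world x,y,z with yaw
    q=R.from_rotvec([0,0,yaw-YS]); return np.array([x,y,z])+q.apply(GP-S0), q*GR
def scrnow(o=None):
    o=o or get_obs(); q=R.from_rotvec(o['tool_rot'])*GR.inv(); return np.array(o['tool_pos'])-q.apply(GP-S0), np.degrees(q.as_rotvec())
''')
E
python3 - <<'E'
from h import *
o=get_obs()
a=scr(*bed(-.035,-.180),.085,YB); print(delta(*a)); print(delta(*scr(S0[0],S0[1],.085,YS)))
f=lambda t:dict(tool_pos=t[0],tool_rot=t[1].as_rotvec())
b=scr(*bed(-.035,-.155),.0615,YB)
print(delta(*b,f(a)), delta(*scr(*bed(-.035,.145),.0615,YB),f(b)))
E
```

```text
{'t': np.float64(3.65), 'q': array([-0.7284, -0.215 ,  2.204 ,  0.6331,  0.7985, -2.7422]), 'dq': array([-0.0004,  0.0002, -0.0005, -0.0007,  0.0001, -0.0006]), 'effort': array([  0.5173, -21.5292, -32.3415,   1.2275,  -1.2185,  -0.0241]), 'tool_pos': array([ 0.4303, -0.2241,  0.2334]), 'tool_rot': array([-0.0933,  2.5154,  0.0365]), 'contact_force': array([-4.5697,  0.3339,  5.4172]), 'wrist_torque': array([0.224 , 0.4496, 0.19  ]), 'grip_force': np.float64(98.3672), 'opening': np.float64(0.0231)}
[[-0.809  -0.0755  0.583 ]
 [-0.0586  0.9971  0.0479]
 [-0.5849  0.0046 -0.8111]]
[-1.531  3.219 -6.892  0.068 -0.001  0.094]
[-3.802  0.03  -5.272  0.    -0.    -0.   ]
[ 1.398  2.489  1.903 -0.    -0.     0.   ] [ 0.28  29.999 -0.032 -0.    -0.     0.   ]
```

Request:
arm_command --plan '[[[-0.8,0,-1.1,0,0,0],[-2,0,-2.8,0,0,0],[-3.8,0,-5.3,0,0,0],[-3.8,0,-5.3,0,0,0],[-3.8,0,-5.3,0,0,0],[-1.5,3.2,-6.9,0.068,0,0.094],[-1.5,3.2,-6.9,0.068,0,0.094],[-1.5,3.2,-6.9,0.068,0,0.094],[-1.5,3.2,-6.9,0.068,0,0.094],[-1.5,3.2,-6.9,0.068,0,0.094]]]'

```text
t: 4.48
tool_pos: [0.4001, -0.1949, 0.298]
tool_rot: [0.053, 2.517, -0.011]
contact_force: [0.2, -0.1, -1.0]
opening: 0.0234
grip_force: 98.9
```

```bash
python3 - <<'E'
from h import *
o=get_obs(); print(o['t'],scrnow(o),bed(-.035,-.18),o['contact_force'],o['opening'])
print(delta(*scr(*bed(-.035,-.155),.0615,YB)))
c=calibration('wrist'); im,d=get_image('wrist'); cv2.imwrite('pics/w2.png',cv2.resize(im,(800,600))); np.save('w2.npy',d)
im,d=get_image('scene'); cv2.imwrite('pics/s2.png',cv2.resize(im[120:270,170:370],(800,600)))
E
```

```text
4.4833 (array([ 0.5221, -0.1983,  0.0845]), array([-0.0289,  0.0325, -6.6527])) [ 0.5222 -0.1978] [ 0.1846 -0.0921 -0.9635] 0.023440303156804874
[ 1.379  2.533  1.868 -0.    -0.001  0.   ]
```

View pics/s2.png

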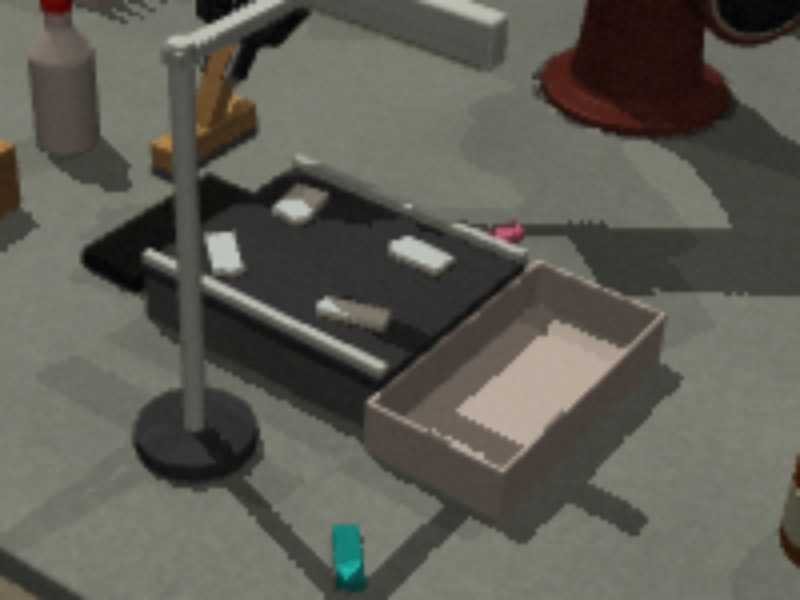

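Request:
arm_command --plan '[[[0.7,1.3,0.9,0,0,0],[1.4,2.5,1.9,0,0,0],[1.4,2.5,1.9,0,0,0],[1.4,2.5,1.9,0,0,0],[1.4,3.5,1.9,0,0,0],[1.4,4.5,1.9,0,0,0],[1.4,5.5,1.9,0,0,0]]]'

```text
t: 5.17
tool_pos: [0.4024, -0.1402, 0.2758]
tool_rot: [0.054, 2.516, -0.013]
contact_force: [-0.3, -0.6, -1.8]
opening: 0.0233
grip_force: 99.0
```

```bash
python3 - <<'E'
from h import *
o=get_obs(); print(scrnow(o),o['contact_force'],o['q']); print(delta(*scr(*bed(-.035,.0),.0615,YB)),delta(*scr(*bed(-.035,.145),.0615,YB)))
E
```

```text
(array([ 0.5247, -0.144 ,  0.0625]), array([-0.0606, -0.0407, -6.7349])) [-0.2613 -0.6286 -1.7612] [-0.5885 -0.501   2.3334  0.4385  0.8074 -2.3409]
[ 0.224 12.572  0.005 -0.002  0.001 -0.001] [ 0.367 27.072 -0.035 -0.002  0.001 -0.001]
```

Request:
arm_command --plan '[[[0.1,1.2,0,0,0,0],[0.1,2.4,0,0,0,0],[0.1,3.6,0,0,0,0],[0.1,4.8,0,0,0,0],[0.1,6,0,0,0,0],[0.1,7.2,0,0,0,0],[0.1,8.4,0,0,0,0],[0.1,9.6,0,0,0,0],[0.1,10.8,0,0,0,0],[0.1,12,0,0,0,0],[0.1,13.2,0,0,0,0],[0.1,14.4,0,0,0,0]]]'

```text
t: 6.17
tool_pos: [0.4076, 0.0044, 0.276]
tool_rot: [0.054, 2.515, -0.011]
contact_force: [1.1, -0.4, -2.8]
opening: 0.0229
grip_force: 99.0
```

Request:
arm_command --plan '[[[0.1,1.2,0,0,0,0],[0.1,2.4,0,0,0,0],[0.1,3.6,0,0,0,0],[0.1,4.8,0,0,0,0],[0.1,6,0,0,0,0],[0.1,7.2,0,0,0,0],[0.1,8.4,0,0,0,0],[0.1,9.6,0,0,0,0],[0.1,10.8,0,0,0,0],[0.1,12,0,0,0,0],[0.1,13.2,0,0,0,0],[0.1,13.2,0,0,0,0]]]'

```text
t: 7.17
tool_pos: [0.4124, 0.1375, 0.276]
tool_rot: [0.052, 2.516, -0.008]
contact_force: [-0.7, -0.3, -2.6]
opening: 0.0226
grip_force: 99.2
```

```bash
python3 - <<'E'
from h import *
o=get_obs(); print(scrnow(o),bed(-.035,.145),o['contact_force'],o['q'])
f=lambda t:dict(tool_pos=t[0],tool_rot=t[1].as_rotvec())
u=scr(*bed(-.035,.145),.105,YB); v=scr(*bed(-.035,-.165),.105,YB); print(delta(*u),delta(*v))
im,d=get_image('scene'); cv2.imwrite('pics/s3.png',cv2.resize(im[120:270,170:370],(800,600)))
E
```

```text
(array([0.5347, 0.1345, 0.0626]), array([ 0.083 , -0.0291, -6.5953])) [0.5327 0.1271] [-0.7286 -0.3373 -2.5679] [ 0.1806 -0.4663  2.3106 -0.1941  0.6919 -1.2377]
[-2.36  -0.686 -3.537  0.002  0.001 -0.   ] [ -2.651 -31.685  -3.557   0.002   0.001  -0.   ]
```

View pics/s3.png

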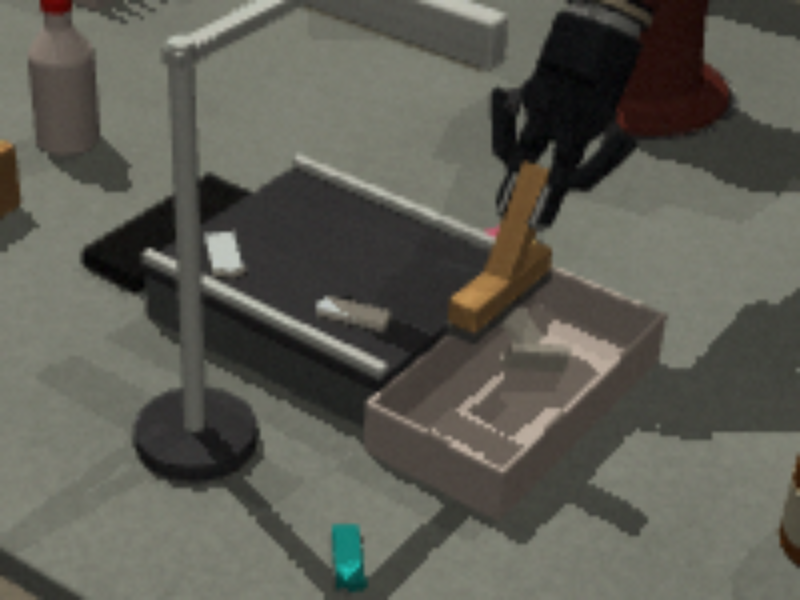

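Request:
arm_command --plan '[[[-1.2,-0.3,-1.8,0,0,0],[-2.4,-0.5,-3.5,0,0,0],[-2.4,-2,-3.5,0,0,0],[-2.4,-5,-3.5,0,0,0],[-2.4,-8.5,-3.5,0,0,0],[-2.4,-12,-3.5,0,0,0],[-2.4,-15.5,-3.5,0,0,0],[-2.5,-19,-3.5,0,0,0],[-2.6,-22.5,-3.6,0,0,0],[-2.6,-26,-3.6,0,0,0],[-2.6,-29.5,-3.6,0,0,0],[-2.6,-31.7,-3.6,0,0,0]]]'

```text
t: 8.22
tool_pos: [0.3977, -0.1845, 0.3186]
tool_rot: [0.057, 2.515, -0.016]
contact_force: [0.6, 0.9, -2.1]
opening: 0.0233
grip_force: 99.2
```

```bash
python3 - <<'E'
from h import *
o=get_obs(); print(scrnow(o),bed(-.035,-.165))
for t in [(-.035,-.165),(.035,-.165),(.035,-.13)]: print(delta(*scr(*bed(*t),.062,YB)))
E
```

```text
(array([ 0.5201, -0.189 ,  0.1053]), array([-0.1661, -0.0641, -6.9017])) [ 0.5227 -0.1828]
[ 2.321  0.512  3.651 -0.005  0.001 -0.002]
[-3.352  0.6    7.752 -0.005  0.001 -0.002]
[-3.312  4.1    7.731 -0.005  0.001 -0.002]
```

Request:
arm_command --plan '[[[1.2,0,1.8,0,0,0],[2.4,0,3.6,0,0,0],[2.4,0,3.6,0,0,0],[-0.5,0,5.7,0,0,0],[-3.4,0,7.7,0,0,0],[-3.4,0,7.7,0,0,0],[-3.4,0,7.7,0,0,0]]]'

```text
t: 8.8
tool_pos: [0.4724, -0.1838, 0.2756]
tool_rot: [0.051, 2.517, -0.01]
contact_force: [-0.9, -0.3, -1.7]
opening: 0.0229
grip_force: 99.4
```

```bash
python3 - <<'E'
from h import *
o=get_obs(); print(scrnow(o),bed(.035,-.165),o['contact_force'])
for t in [(.037,-.13),(.037,.145)]: print(delta(*scr(*bed(*t),.062,YB)))
E
```

```text
(array([ 0.5943, -0.187 ,  0.0621]), array([-0.009 ,  0.0545, -6.5843])) [ 0.5927 -0.185 ] [-0.8599 -0.3392 -1.6769]
[ 0.039  3.704  0.018  0.001 -0.001  0.001]
[ 0.267 31.203  0.004  0.001 -0.001  0.001]
```

Request:
arm_command --plan '[[[0,1.2,0,0,0,0],[0,2.4,0,0,0,0],[0,3.6,0,0,0,0],[0,4.8,0,0,0,0],[0,6,0,0,0,0],[0.1,7.2,0,0,0,0],[0.1,8.4,0,0,0,0],[0.1,9.6,0,0,0,0],[0.1,10.8,0,0,0,0]]]'

```text
t: 9.55
tool_pos: [0.4739, -0.0751, 0.2758]
tool_rot: [0.053, 2.516, -0.012]
contact_force: [-0.3, 1.0, -2.6]
opening: 0.0231
grip_force: 99.4
```

Request:
arm_command --plan '[[[0,1.2,0,0,0,0],[0,2.4,0,0,0,0],[0,3.6,0,0,0,0],[0,4.8,0,0,0,0],[0.1,6,0,0,0,0],[0.1,7.2,0,0,0,0],[0.1,8.4,0,0,0,0],[0.1,9.6,0,0,0,0],[0.1,10.8,0,0,0,0]]]'

```text
t: 10.3
tool_pos: [0.4776, 0.0327, 0.2757]
tool_rot: [0.054, 2.516, -0.011]
contact_force: [-0.5, -0.3, -2.8]
opening: 0.0226
grip_force: 99.4
```

```bash
python3 - <<'E'
from h import *
o=get_obs(); print(scrnow(o),bed(.037,.04),o['contact_force'],o['q'])
for t in [(.037,.145)]: print(delta(*scr(*bed(*t),.062,YB)))
E
```

```text
(array([0.5998, 0.0291, 0.0623]), array([-0.007 , -0.0155, -6.7149])) [0.6013 0.0198] [-0.5136 -0.306  -2.7939] [-0.0952 -0.3357  2.2195  0.059   0.6344 -1.6592]
[-0.036  9.554  0.115 -0.001  0.    -0.001]
```

Request:
arm_command --plan '[[[0,1.2,0,0,0,0],[0,2.4,0.1,0,0,0],[0,3.6,0.1,0,0,0],[0,4.8,0.1,0,0,0],[0,6,0.1,0,0,0],[0,7.2,0.1,0,0,0],[0,8.4,0.1,0,0,0],[0,9.6,0.1,0,0,0],[0,10.4,0.1,0,0,0],[0,10.4,0.1,0,0,0],[0,10.4,0.1,0,0,0]]]'

```text
t: 11.22
tool_pos: [0.4826, 0.1363, 0.2751]
tool_rot: [0.053, 2.516, -0.01]
contact_force: [0.3, -0.2, -2.1]
opening: 0.023
grip_force: 99.4
```

```bash
python3 - <<'E'
from h import *
o=get_obs(); print(scrnow(o),bed(.037,.14),o['contact_force'])
im,d=get_image('scene'); a=cv2.resize(im[130:260,200:360],(640,520),interpolation=cv2.INTER_CUBIC)
cv2.imwrite('pics/s4.png',a)
print(delta(*scr(*bed(.037,.145),.105,YB)),delta(*scr(*bed(0,-.165),.105,YB)),delta(*scr(*bed(0,-.196),.075,YB)))
E
```

```text
(array([0.6047, 0.1329, 0.0616]), array([ 0.0126,  0.0148, -6.6646])) [0.6045 0.1197] [ 0.2648 -0.151  -2.069 ]
[-2.559 -0.773 -3.528 -0.    -0.    -0.001] [  0.131 -31.805  -5.649  -0.     -0.     -0.001] [  1.853 -34.919  -3.211  -0.     -0.     -0.001]
```

View pics/s4.png

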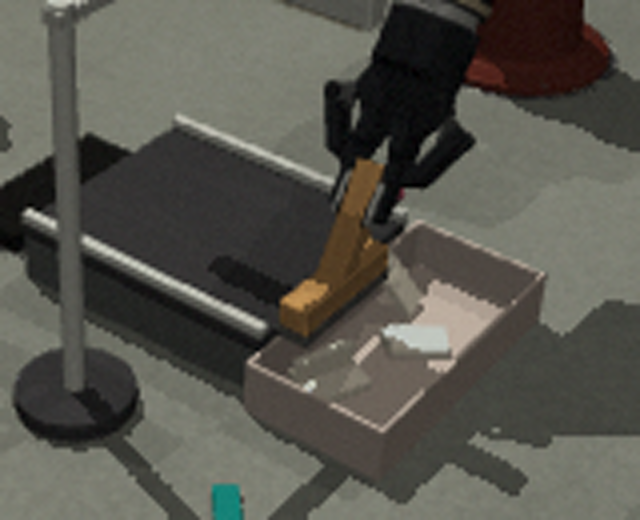

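Request:
arm_command --plan '[[[2.8,0,-2,0,0,0],[5.7,0,-4.1,0,0,0],[5.7,0,-4.1,0,0,0],[4.5,0,-5.8,0,0,0],[3.2,-0.5,-7.6,0,0,0],[3.2,-3,-7.6,0,0,0],[3.2,-6.5,-7.6,0,0,0],[3.1,-10,-7.6,0,0,0],[3,-13.5,-7.6,0,0,0],[3,-17,-7.6,0,0,0],[3,-20.5,-7.6,0,0,0],[3,-24,-7.6,0,0,0]]]'

```text
t: 12.27
tool_pos: [0.4035, -0.1028, 0.3177]
tool_rot: [0.054, 2.515, -0.013]
contact_force: [1.2, -0.5, -2.3]
opening: 0.0228
grip_force: 99.6
```

```bash
python3 - <<'E'
from h import *
o=get_obs(); print(scrnow(o),o['contact_force'])
im,d=get_image('scene'); a=cv2.resize(im[190:260,260:360],(500,350),interpolation=cv2.INTER_CUBIC)
c=calibration('scene'); Z=np.zeros(d.shape)
T=bed(0,.196); q=R.from_rotvec([0,0,-YB])
vv,uu=np.nonzero(d); W=np.array([px2w(c,u,v,d[v,u]) for v,u in zip(vv,uu)]); L=q.apply(W-np.r_[T,0]); B=q.apply(W-np.r_[BED,0])
g=im[vv,uu].min(1)
m=(abs(L[:,0])<.12)&(abs(L[:,1])<.058)&(L[:,2]>.008); print('tray pts above floor',m.sum(),'max z',np.sort(L[m][:,2])[-8:])
im2,d2=get_image('top'); b=cv2.resize(im2[145:260,160:300],(560,460),interpolation=cv2.INTER_CUBIC)
cv2.imwrite('pics/s5.png',np.vstack([np.pad(a,((0,0),(0,60),(0,0))),b])[:, :][:800]) if 0 else cv2.imwrite('pics/s5.png',cv2.resize(np.hstack([cv2.resize(a,(460,460)),b]),(800,361)))
print(delta(*scr(*bed(-.035,-.165),.105,YB)),delta(*scr(*bed(0,-.196),.07,YB)),delta(*scr(*bed(0,-.196),.021,YB)))
E
```

```text
(array([ 0.5258, -0.1066,  0.1044]), array([-0.0723, -0.0499, -6.7198])) [ 1.2341 -0.4831 -2.2768]
tray pts above floor 610 max z [0.3432 0.3432 0.344  0.3441 0.3442 0.3443 0.3445 0.3452]
[-0.088 -7.391 -0.005 -0.008  0.    -0.007] [ -0.927 -10.434   4.909  -0.008   0.     -0.007] [  1.941 -10.445   8.882  -0.008   0.     -0.007]
```

View pics/s5.png

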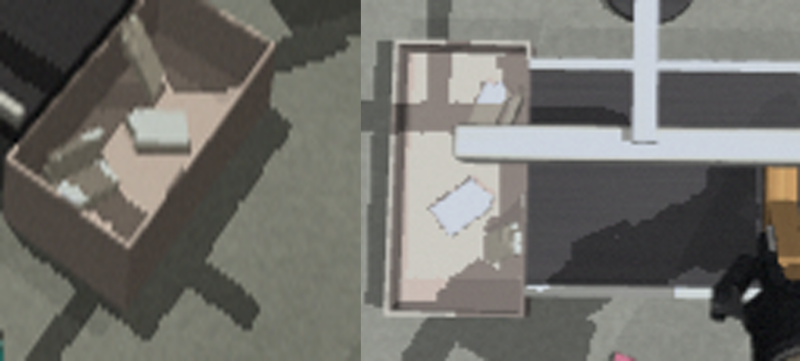

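Four pieces are visible inside the tray, two of them leaning on its bed-side wall, and the bed is clear. Their heights get checked while I go to the pad.

Request:
arm_command --plan '[[[-0.1,-2.5,0,0,0,0],[-0.1,-5,0,0,0,0],[-0.1,-7.5,0,0,0,0],[-0.5,-9,2.5,0,0,0],[-0.9,-10.4,4.9,0,0,0],[-0.9,-10.4,4.9,0,0,0],[-0.9,-10.4,4.9,0,0,0],[-0.9,-10.4,4.9,0,0,0]]]'

```text
t: 13.03
tool_pos: [0.436, -0.2055, 0.2823]
tool_rot: [0.053, 2.518, -0.01]
contact_force: [-0.0, 1.3, -1.7]
opening: 0.0229
grip_force: 100.1
```

```bash
python3 - <<'E'
from h import *
o=get_obs(); print(scrnow(o),bed(0,-.196),o['contact_force'])
T=bed(0,.196); q=R.from_rotvec([0,0,-YB])
for n in ['scene','top']:
    im,d=get_image(n); c=calibration(n); vv,uu=np.nonzero(d); W=np.array([px2w(c,u,v,d[v,u]) for v,u in zip(vv,uu)]); L=q.apply(W-np.r_[T,0])
    m=(abs(L[:,0])<.123)&(abs(L[:,1])<.058)&(L[:,2]>.010)&(L[:,2]<.1); 
    k=np.zeros(d.shape,np.uint8); k[vv[m],uu[m]]=1; nl,lab=cv2.connectedComponents(k); ll=lab[vv,uu]
    for i in range(1,nl):
        A=L[ll==i]
        if len(A)>8: print(n,len(A),'mean',A.mean(0),'min',A.min(0),'max',A.max(0))
print(delta(*scr(*bed(0,-.196),.021,YB)))
E
```

```text
(array([ 0.5579, -0.2089,  0.0688]), array([ 0.0066,  0.0749, -6.6443])) [ 0.5567 -0.2149] [-0.0498  1.2968 -1.667 ]
scene 106 mean [-0.0586 -0.0384  0.0345] min [-0.1058 -0.0576  0.0112] max [-0.0411 -0.0195  0.0555]
scene 114 mean [-0.0248  0.0044  0.0133] min [-0.0576 -0.0236  0.01  ] max [-0.0001  0.0328  0.017 ]
scene 175 mean [ 0.0616 -0.0268  0.0171] min [ 0.0261 -0.0569  0.0101] max [0.0907 0.0036 0.0301]
top 104 mean [ 0.0743 -0.0211  0.0124] min [ 0.0551 -0.0406  0.01  ] max [ 0.0962 -0.0012  0.0172]
top 37 mean [ 0.0679 -0.0455  0.0229] min [ 0.0542 -0.0535  0.0108] max [ 0.0834 -0.0368  0.0286]
top 150 mean [-0.0262  0.0031  0.0126] min [-0.0519 -0.0248  0.0101] max [0.0001 0.0303 0.0169]
top 107 mean [-0.061  -0.0417  0.036 ] min [-0.0786 -0.0579  0.0104] max [-0.043  -0.0224  0.0551]
[ 2.982 -0.636  3.902 -0.001  0.001  0.001]
```

Request:
arm_command --plan '[[[0.8,-0.3,1,0,0,0],[1.5,-0.6,2,0,0,0],[2.1,-0.6,2.8,0,0,0],[2.5,-0.6,3.3,0,0,0],[2.8,-0.6,3.6,0,0,0],[2.9,-0.6,3.8,0,0,0],[3,-0.6,3.9,0,0,0],[3,-0.6,3.9,0,0,0],[3,-0.6,3.9,0,0,0]]]'

```text
t: 13.88
tool_pos: [0.4346, -0.2117, 0.2336]
tool_rot: [0.053, 2.517, -0.012]
contact_force: [-0.9, -0.7, -2.4]
opening: 0.0231
grip_force: 100.6
```

```bash
python3 - <<'E'
from h import *
o=get_obs(); print(scrnow(o),bed(0,-.196),o['contact_force'])
E
```

```text
(array([ 0.5567, -0.2152,  0.0201]), array([-0.0388,  0.0174, -6.6581])) [ 0.5567 -0.2149] [-0.9137 -0.6965 -2.4046]
```

Request:
arm_command --plan '[[[0,0,0,0,0,0],[0,0,0,0,0,0],[0,0,0,0,0,0],[0,0,0,0,0,0],[0,0,0,0,0,0],[0,0,0,0,0,0],[0,0,0,0,0,0],[0,0,0,0,0,0]]]' --gripper -1

```text
t: 14.55
tool_pos: [0.4344, -0.2116, 0.233]
tool_rot: [0.053, 2.517, -0.011]
contact_force: [-0.4, 0.0, -0.5]
opening: 0.0853
grip_force: 0.0
```

Request:
arm_command --plan '[[[0,0,-1,0,0,0],[0,0,-3,0,0,0],[0,0,-5,0,0,0],[0,0,-7,0,0,0],[0,0,-9,0,0,0],[0,0,-11,0,0,0],[0,0,-12,0,0,0],[0,0,-12,0,0,0],[0,0,-12,0,0,0],[0,0,-12,0,0,0]]]'

```text
t: 15.38
tool_pos: [0.3644, -0.2091, 0.3295]
tool_rot: [0.053, 2.518, -0.009]
contact_force: [-0.0, 0.5, 0.1]
opening: 0.0854
grip_force: 0.0
```

```bash
python3 - <<'E'
from h import *
o=get_obs(); print(o['t'],o['tool_pos'],o['opening'],o['contact_force'])
im,d=get_image('scene'); cv2.imwrite('pics/s6.png',cv2.resize(im[120:270,170:370],(800,600)))
E
```

```text
15.3833 [ 0.3644 -0.2091  0.3295] 0.0853533145778551 [-0.0466  0.5128  0.0847]
```

View pics/s6.png

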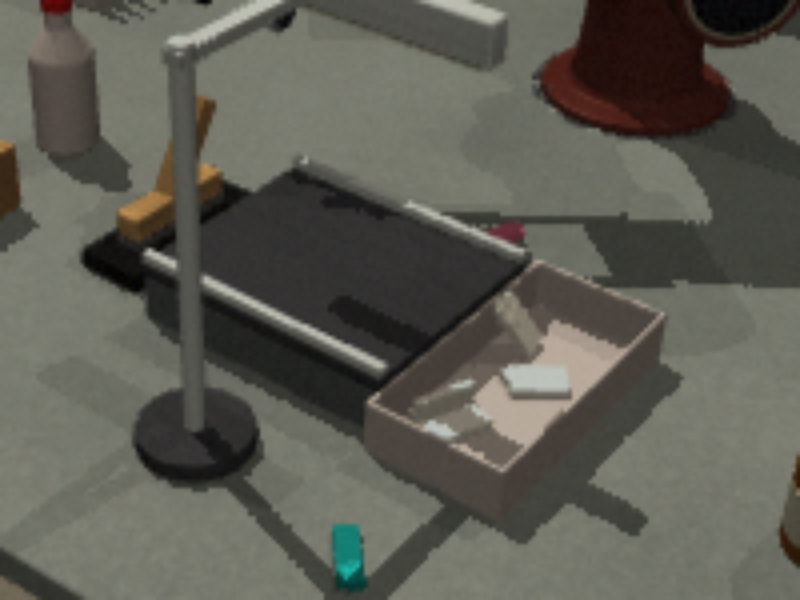

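The scraper stands upright on the pad (170,205), all four offcuts are in the tray (around (520,325), (535,380), (440,400), (460,420)) and the hand is clear.

```bash
python3 -c "
from station import *
print(finish_job())"
```

```text
the job is handed in; nothing more can be done
None
```

I handed the job in at about 15 s robot time: all four offcuts are in the tray (two leaning on its bed-side wall) and the scraper stands released on its pad. I planned nothing near the lamp, bottle, jar or carton and felt no contact force while wiping, but the judge's verdict was not returned.

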